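# Set the stock flags on the parts rack

## Task

Set the stock flags in front of the four parts bins so that the flag of each full bin leans back towards its bin, round disc face up, and the flag of each nearly empty bin leans forward towards the robot, bar face up. Tip over the wrong ones by pushing gently with a fingertip: do not pinch or force a flag, and do not pick up or shift a bin or anything else on the bench.

Things in the scene. Friction and masses are not known exactly. Their poses are not given: they have to be found in the camera images.
- flag_a (a joint): Stock flag of bin_a's station: plywood tag 66 wide, 6 thick, 25 g, on a lightly damped hinge, no spring. 0 rad: leans 0.56 rad from upright towards the robot, on its stops, bar face up (reorder). 0.56: upright. 1.12: leans 0.56 rad towards its bin, on its stops, disc face up (in stock). Pushed past upright, it falls to the other stop by itself within about 1 s.
- hinge_a (a point): Middle of flag_a's hinge pin. x: level, towards bin_a; y: along the pin; z: up. The flag's free edge is 62 from the pin (leaning: 33 out, 53 up). Under it: stop pegs at x +-21, |y| 23 to 31, tops 26 above the pin; bracket ears at |y| 39, 8 above it. Tray top 14 below the pin. Bin's front 102 from the pin. Trays side by side, 102 apart (mm).
- bin_a: Grey open parts bin on its tray, 110 deep (x), 84 wide (y), 62 high, loose. Origin: centre of its underside. FULL: heaped to about 75 mm with wooden dowel plugs.
- flag_b (a joint): Stock flag of bin_b's station: plywood tag 66 wide, 6 thick, 25 g, on a lightly damped hinge, no spring. 0 rad: leans 0.56 rad from upright towards the robot, on its stops, bar face up (reorder). 0.56: upright. 1.12: leans 0.56 rad towards its bin, on its stops, disc face up (in stock). Pushed past upright, it falls to the other stop by itself within about 1 s.
- hinge_b (a point): Middle of flag_b's hinge pin. x: level, towards bin_b; y: along the pin; z: up. The flag's free edge is 62 from the pin (leaning: 33 out, 53 up). Under it: stop pegs at x +-21, |y| 23 to 31, tops 26 above the pin; bracket ears at |y| 39, 8 above it. Tray top 14 below the pin. Bin's front 102 from the pin. Trays side by side, 102 apart (mm).
- bin_b: Grey open parts bin on its tray, 110 deep (x), 84 wide (y), 62 high, loose. Origin: centre of its underside. LOW: only three wooden dowel plugs on its floor.
- flag_c (a joint): Stock flag of bin_c's station: plywood tag 66 wide, 6 thick, 25 g, on a lightly damped hinge, no spring. 0 rad: leans 0.56 rad from upright towards the robot, on its stops, bar face up (reorder). 0.56: upright. 1.12: leans 0.56 rad towards its bin, on its stops, disc face up (in stock). Pushed past upright, it falls to the other stop by itself within about 1 s.
- hinge_c (a point): Middle of flag_c's hinge pin. x: level, towards bin_c; y: along the pin; z: up. The flag's free edge is 62 from the pin (leaning: 33 out, 53 up). Under it: stop pegs at x +-21, |y| 23 to 31, tops 26 above the pin; bracket ears at |y| 39, 8 above it. Tray top 14 below the pin. Bin's front 102 from the pin. Trays side by side, 102 apart (mm).
- bin_c: Grey open parts bin on its tray, 110 deep (x), 84 wide (y), 62 high, loose. Origin: centre of its underside. FULL: heaped to about 75 mm with wooden beads.
- flag_d (a joint): Stock flag of bin_d's station: plywood tag 66 wide, 6 thick, 25 g, on a lightly damped hinge, no spring. 0 rad: leans 0.56 rad from upright towards the robot, on its stops, bar face up (reorder). 0.56: upright. 1.12: leans 0.56 rad towards its bin, on its stops, disc face up (in stock). Pushed past upright, it falls to the other stop by itself within about 1 s.
- hinge_d (a point): Middle of flag_d's hinge pin. x: level, towards bin_d; y: along the pin; z: up. The flag's free edge is 62 from the pin (leaning: 33 out, 53 up). Under it: stop pegs at x +-21, |y| 23 to 31, tops 26 above the pin; bracket ears at |y| 39, 8 above it. Tray top 14 below the pin. Bin's front 102 from the pin. Trays side by side, 102 apart (mm).
- bin_d: Grey open parts bin on its tray, 110 deep (x), 84 wide (y), 62 high, loose. Origin: centre of its underside. LOW: only three wooden beads on its floor.
- glue: Bystander, leave alone: white glue bottle, dia 48, 130 tall, standing on the +y end of the plank. Origin at its underside.
- tape: Bystander, leave alone: roll of paper tape lying flat on the -y end of the plank, dia 90, 24 high. Origin at its underside.
- bird: Bystander, leave alone: small carved wooden bird on a round foot, about 110 long, 40 wide, 80 tall, on the +y end of the plank behind the glue. Origin at its underside.
- strip: Bystander, leave alone: square dark wood strip 12 x 150 x 12 high, lying along the right (-y) half of the front ledge of the plank, in front of the trays. Origin at its underside.
- screwdriver: Bystander, leave alone: screwdriver about 200 long, lying along the left (+y) half of the front ledge of the plank
- mug: Bystander, leave alone: blue mug, dia 80, 90 tall, with a handle, standing on the -y end of the plank behind the tape. Origin at its underside.

How it is judged:
By the outcome, as a careful person would: the job done as asked, in the order asked, and still so for the second after the job is handed in, with the robot touching nothing.
It also fails if it takes over 67 s, if anything falls off the work surface, if the arm or the gripper's body presses on something with over 40 N, if the wrist force passes 120 N, or if a joint passes its speed limit or range.

## Robot

A 6-joint arm with a two-finger parallel gripper is mounted at the origin on the work surface. World frame = base frame: x ahead of the robot, y to its left, z up, the work surface at z = 0. Lengths are in m, angles in rad, forces in N, time in s.
With the tool pointing down it reaches from about 0.225 to 0.875 m from the base axis. Payload 3.4 kg.
Tool frame: the origin (TCP) lies at the very end of the fingers, on their centre line; the grasp point (between the pads) lies behind it (manip.grasp_offset is the z of the grasp point in the tool frame, in m); z points along the fingers, y is the line along which they close (so a half turn about z gives the same grasp; the last joint's range is limited). The gripper opens to 85 mm and grips with 20 to 120 N. Pads are 22 mm wide; open, the fingers measure 114 mm over their backs; the gripper's body (76 mm by 85 mm) begins 54 mm behind the grasp point. The pads swing forward as they close: fully open they stand 13 mm farther back than shut.
Start: joints at [1.091, 0.276, 1.505, -0, 1.361, -0.121], TCP at [0.202, 0.538, 0.231] pointing down, gripper open.
Joint ranges: [-2.89, 2.89], [-0.75, 2.08], [0.22, 2.7], [-1.18, 4.32], [0.11, 2.71], [-2.7, 2.7]. Speed limits (rad/s): [2.57, 2.57, 3.14, 3.14, 3.14, 3.14].

## Interface

Orientations are given as a unit quaternion [w, x, y, z].
In Python, from rig import manip gives the robot as it stands.
- The arm moves only by the shell command python3 -m pendant 'ROWS' [FORCE]. ROWS is JSON, a list of rows, each an object of numbers: "dx", "dy", "dz": the shift along the tool's x, y, z in m; "rx", "ry", "rz": the turn, a rotation vector about the tool's x, y, z in degrees; "hand": the finger opening in m, from 0 to 0.0854. In form: [{"dx": .., "dy": .., "dz": .., "rx": .., "ry": .., "rz": .., "hand": ..}, ...]. A call has 1 to 12 rows; each row shifts and turns the commanded pose from where the row before left it, along the tool's axes as they then stand; what a row does not reach is not made up. A row lasts 1/12 s, in which the tool goes at most 41.7 mm and 7.16 degrees, less where a joint would pass 70% of its speed; a pose out of reach is approached as far as the arm can. A call is refused whole if a number of a shift passes 0.0417 or a number of a turn 7.16, either way. A call with a gripper value outside its range is refused whole. The fingers move at their own pace and stop on an object; FORCE is the grip in N (left out, the last holds). Time passes only in rows, so rows that do not move let the fingers close. It gives the time, the measured TCP pose, the force, the opening and the grip force at its end, in the units of the state.
- manip.get_state(): the state, without advancing time (a new reading comes with each control period).
- manip.get_image(name): name is "scene" or "top" or "wrist"; returns a dict with "frame" (480x640x3 uint8, red, green, blue), "fx", "fy", "cx", "cy" (pixels), "position" and "attitude" of the camera in the world; the wrist camera has in their place "mount" (4x4, takes a point from camera to tool coordinates, whose origin is the TCP and whose axes are the flange's). Camera axes: x right, y up, looking along -z (the intrinsics and any distortion apply to the point x, -y, -z); pixel columns grow to the right and rows downward; lengths in m; the calibration is good to about 2 mm. A picture is of the moment at which its call begins: read the wrist's pose just before it. There is no depth.
- manip.sign_off(): hands the job in; it is judged then, once.
The state is a dict: "clock": time; "qpos": joint angles; "qd": joint speeds; "effort": joint torques, N m; "position": TCP position; "ee_rot": TCP orientation; "contact_force": force on the tool from outside, world axes, zero at the start; "moment": the same for the moment, N m; "width": finger opening in m; "gripper_force": force on a finger pad.
Only numpy, scipy, OpenCV 4.12 (cv2) and the standard library are available. Lean on these libraries where they do the work, as an engineer would, in place of code of your own. Each camera call takes 0.05 s, during which the arm holds its last target. There are 200 camera calls.

## Working session

There is one attempt and no reset: what is moved stays moved. The work goes in short steps, Python scripts to look and compute and a shell command to move; the robot and the scene stay as the last step left them, time stands still between calls to the robot, and variables do not carry over. Pictures are saved under pics/ and viewed, at most 10 in all, crops included, and the job is handed in when it is done.

```bash
mkdir -p pics; cat > h.py <<'E'
import numpy as np, cv2
from rig import manip
from scipy.spatial.transform import Rotation as R
def snap(n,f):
    im=manip.get_image(n); cv2.imwrite('pics/'+f,cv2.cvtColor(im['frame'],cv2.COLOR_RGB2BGR)); return im
E
python3 - <<'E'
from h import *
import pickle
print(manip.get_state())
d={}
for n in('scene','top'):
    d[n]=snap(n,n+'0.png'); print({k:v for k,v in d[n].items() if k!='frame'})
pickle.dump(d,open('cams.pkl','wb'))
E
```

```text
{'clock': 0.0, 'qpos': array([ 1.09100054e+00,  2.76628125e-01,  1.50612301e+00,  2.44971933e-05,
        1.36069863e+00, -1.21018538e-01]), 'qd': array([-0.00114416, -0.00085217, -0.00052234, -0.00083951, -0.00049771,
       -0.00025306]), 'effort': array([ 1.12714333e-03, -4.16779876e+01, -2.45799762e+01, -1.58840714e-05,
        1.14422949e-02,  5.94119996e-06]), 'position': array([0.201665  , 0.53792167, 0.23042485]), 'ee_rot': array([-2.86208257e-04,  1.78430487e-01,  9.83952082e-01, -8.83426028e-04]), 'contact_force': array([ 0.080543  ,  0.033405  , -0.42398269]), 'moment': array([ 0.00987065, -0.00744405, -0.06204369]), 'gripper_force': 0.0, 'width': 0.0852338322825352}
{'fx': 493.4228320669241, 'fy': 493.4228320669241, 'cx': 319.42525104319196, 'cy': 240.19233106387097, 'position': array([0.83244618, 0.4999973 , 0.88722375]), 'attitude': array([0.23254327, 0.07555352, 0.26919848, 0.93152964])}
{'fx': 591.0618874856658, 'fy': 591.0618874856658, 'cx': 311.68114367902666, 'cy': 235.27303963787588, 'position': array([0.42626925, 0.03709531, 1.27832588]), 'attitude': array([-0.69551479, -0.04374335,  0.04716441,  0.71562645])}
```

View pics/scene0.png

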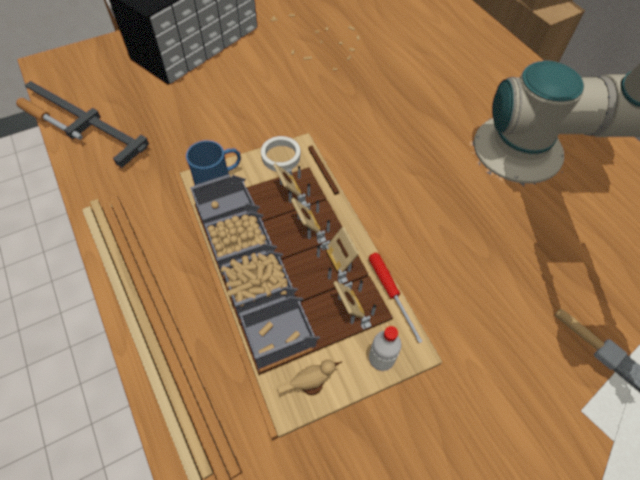

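View pics/top0.png

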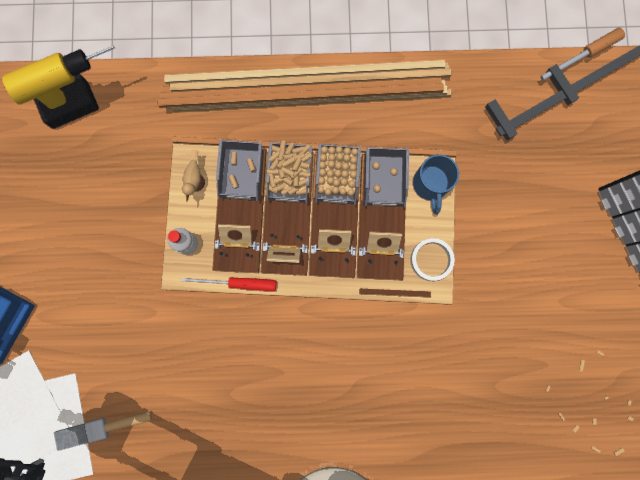

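The scene shows the bins from left (+y) to right: low dowels (b), full dowels (a), full beads (c), low beads (d). In the top view the flags sit at about (235,237), (284,253), (334,241) and (384,244). I'll enlarge that area.

```bash
python3 - <<'E'
import cv2
a=cv2.imread('pics/top0.png')[205:295,205:415]; cv2.imwrite('pics/c1.png',cv2.resize(a,None,fx=3.8,fy=3.8,interpolation=cv2.INTER_CUBIC))
a=cv2.imread('pics/scene0.png')[150:340,250:400]; cv2.imwrite('pics/c2.png',cv2.resize(a,None,fx=3,fy=3,interpolation=cv2.INTER_CUBIC))
E
```

```text
(no output)
```

View pics/c1.png

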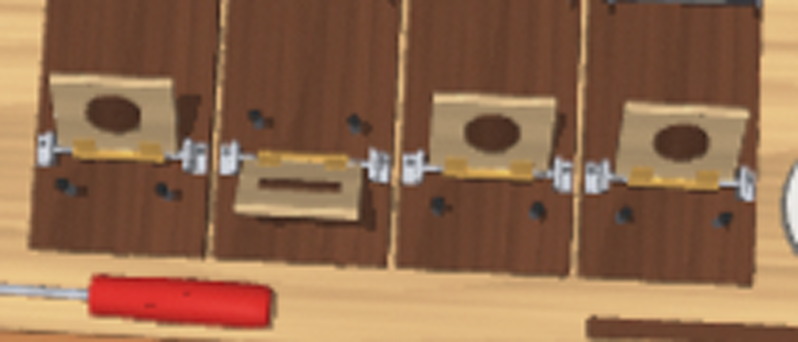

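View pics/c2.png

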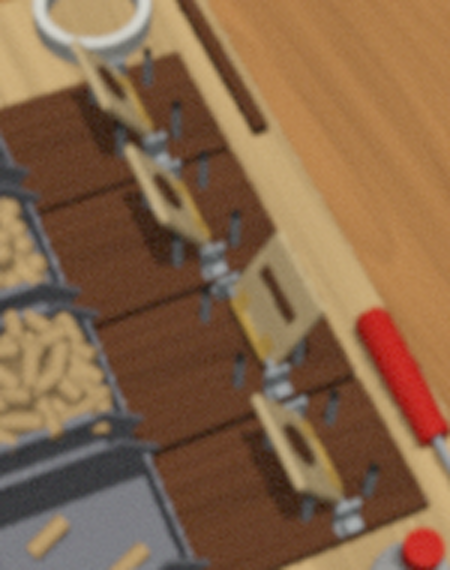

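Both crops agree: b shows its disc (wrong), a its bar (wrong), c its disc (right) and d its disc (wrong). Next I triangulate the ears and the free-edge corners.

```bash
cat >> h.py <<'E'
def ray(im,uv):
    w,x,y,z=im['attitude']; d=np.array([(uv[0]-im['cx'])/im['fx'],-(uv[1]-im['cy'])/im['fy'],-1.]); d=R.from_quat([x,y,z,w]).apply(d)
    return im['position'],d/np.linalg.norm(d)
def tri(a,ua,b,ub):
    p,d=ray(a,ua);q,e=ray(b,ub); s=np.linalg.lstsq(np.c_[d,-e],q-p,rcond=None)[0]
    A=p+s[0]*d;B=q+s[1]*e; return (A+B)/2,np.linalg.norm(A-B)
def atz(im,uv,z):
    p,d=ray(im,uv); return p+d*(z-p[2])/d[2]
E
python3 - <<'E'
from h import *
import pickle
np.set_printoptions(precision=4,suppress=True)
d=pickle.load(open('cams.pkl','rb')); T,S=d['top'],d['scene']
t=lambda u:(u[0]/3.8+205,u[1]/3.8+205)
s=lambda u:(u[0]/3+250,u[1]/3+150)
P={'bL':((44,150),(348,518)),'bR':((195,156),(292,403)),'aL':((229,158),(278,376)),'aR':((379,166),(225,283)),'cL':((413,168),(213,258)),'cR':((564,174),(166,160)),'dL':((597,177),(155,143)),
'b free-':((172,80),(255,397)),'b free+':((52,75),(297,497)),'a free+':((235,212),(325,303)),'a free-':((358,219),(277,235)),'c free-':((555,98),(127,147)),'c free+':((433,95),(162,214)),'d free-':((748,110),(75,45)),'d free+':((625,103),(105,108))}
for k,(a,b) in P.items(): print(k,*tri(T,t(a),S,s(b)))
E=[(44,150),(195,156),(229,158),(379,166),(413,168),(564,174),(597,177),(747,184)]
z=np.mean([tri(T,t(P[k][0]),S,s(P[k][1]))[0][2] for k in ['bR','aL','aR','cL','cR','dL']]);print('z',z)
L=np.array([atz(T,t(e),z) for e in E]); print(L)
for i in range(4):print('bacd'[i],L[2*i:2*i+2].mean(0))
v=L[7]-L[0];print('yaw',np.arctan2(v[0],-v[1]))
for n,u in dict(glue=(173,237),screwdriver=(275,285)).items():print(n,atz(T,u,.13 if n=='glue' else .03))
E
```

```text
bL [0.5733 0.2297 0.0371] 0.0013665676859413655
bR [0.5663 0.1461 0.0419] 0.0005662643696152809
aL [0.5649 0.1266 0.0448] 0.0008856491372205797
aR [0.5589 0.0441 0.0368] 0.0005122095421999601
cL [0.5572 0.0249 0.0404] 0.0015671156660550228
cR [ 0.5505 -0.0578  0.0495] 0.0012547238575919234
dL [ 0.5491 -0.0765  0.0464] 0.0023223853499574733
b free- [0.601  0.1535 0.094 ] 0.001917797630579589
b free+ [0.6077 0.2184 0.0833] 0.0003642436304442942
a free+ [0.5304 0.1198 0.0992] 0.0015286261397691047
a free- [0.5264 0.055  0.0867] 0.00275536321361402
c free- [ 0.5853 -0.05    0.0954] 0.002013378663627476
c free+ [0.5896 0.0137 0.1005] 0.001930664896252645
d free- [ 0.576  -0.1529  0.0889] 0.0037791553836263006
d free+ [ 0.5824 -0.0878  0.0932] 0.0005649360274160935
z 0.04331487722809383
[[ 0.5721  0.2292  0.0433]
 [ 0.5664  0.1458  0.0433]
 [ 0.5648  0.127   0.0433]
 [ 0.558   0.0442  0.0433]
 [ 0.5563  0.0254  0.0433]
 [ 0.5506 -0.0579  0.0433]
 [ 0.5484 -0.076   0.0433]
 [ 0.5422 -0.1588  0.0433]]
b [0.5693 0.1875 0.0433]
a [0.5614 0.0856 0.0433]
c [ 0.5535 -0.0162  0.0433]
d [ 0.5453 -0.1174  0.0433]
yaw -0.07696115685600541
glue [0.579  0.3008 0.13  ]
screwdriver [0.4843 0.109  0.03  ]
```

```bash
python3 -m pendant '[{"rz":-5.4,"hand":0},{"rz":-5.4,"hand":0},{"rz":-5.4,"hand":0},{"dx":-0.02,"dy":-0.015,"hand":0},{"dx":-0.02,"dy":-0.015,"hand":0},{"dx":-0.02,"dy":-0.015,"hand":0},{"dx":-0.02,"dy":-0.015,"hand":0},{"dx":-0.02,"dy":-0.015,"hand":0},{"dx":-0.02,"dy":-0.015,"hand":0},{"dx":-0.02,"dy":-0.015,"hand":0},{"dx":-0.02,"dy":-0.015,"hand":0},{"dx":-0.02,"dy":-0.015,"hand":0}]' && python3 -m pendant '[{"dx":-0.023,"dy":-0.015},{"dx":-0.023,"dy":-0.015},{"dx":-0.023,"dy":-0.015},{"dx":-0.023,"dy":-0.015},{"dx":-0.023,"dy":-0.015},{"dx":-0.023,"dy":-0.015},{"dx":-0.023,"dy":-0.015},{"dx":-0.023,"dy":-0.015},{"dx":-0.023,"dy":-0.015},{"dx":-0.023,"dy":-0.015},{"dx":-0.023,"dy":-0.015},{}]'
cat > rel.py <<'E'
from h import *
np.set_printoptions(precision=4,suppress=True)
s=manip.get_state(); p=s['position']
w,x,y,z=s['ee_rot'];M=R.from_quat([x,y,z,w]).as_matrix()
c,q=np.cos(.077),np.sin(.077)
H=dict(b=(.5693,.1875),a=(.5614,.0856),c=(.5535,-.0162),d=(.5453,-.1174))
for k,h in H.items():
    v=np.array([p[0]-h[0],p[1]-h[1]]);print(k,'x %.4f y %.4f z %.4f'%(c*v[0]-q*v[1],q*v[0]+c*v[1],p[2]-.0415))
print('t',s['clock'],'toolx',M[:,0],'toolz',M[:,2],'F',s['contact_force'],'w',s['width'])
E
python3 rel.py
```

```text
b x -0.3935 y 0.3212 z 0.1890
a x -0.3934 y 0.4234 z 0.1890
c x -0.3934 y 0.5255 z 0.1890
d x -0.3930 y 0.6270 z 0.1890
t 0.1 toolx [-0.9363  0.3511  0.0002] toolz [-0.0008 -0.0015 -1.    ] F [-0.3179 -0.0005 -0.4595] w 0.0857928266409119invalid input
```

```bash
python3 -m pendant '[{"dx":0,"dy":0,"dz":0,"rx":0,"ry":0,"rz":-5.4,"hand":0},{"dx":0,"dy":0,"dz":0,"rx":0,"ry":0,"rz":-5.4,"hand":0},{"dx":0,"dy":0,"dz":0,"rx":0,"ry":0,"rz":-5.4,"hand":0}]'; echo; python3 -m pendant '[{"dx":-0.02,"dy":-0.015,"dz":0,"rx":0,"ry":0,"rz":0,"hand":0}]' 30; python3 rel.py
```

```text
clock: 0.35
position: [0.2018, 0.5381, 0.2308]
ee_rot: [-0.0, 0.036, 0.999, -0.0]
contact_force: [-0.7, -0.0, -0.0]
width: 0.0512
gripper_force: 0.0

clock: 0.43
position: [0.2184, 0.5238, 0.2307]
ee_rot: [-0.001, 0.035, 0.999, 0.001]
contact_force: [-0.2, -0.6, 0.3]
width: 0.0386
gripper_force: 0.0
b x -0.3758 y 0.3083 z 0.1892
a x -0.3757 y 0.4105 z 0.1892
c x -0.3757 y 0.5126 z 0.1892
d x -0.3753 y 0.6141 z 0.1892
t 0.4333 toolx [-0.9976  0.0695  0.0027] toolz [-0.0026  0.0016 -1.    ] F [-0.2026 -0.6433  0.3019] w 0.03862010682472903
```

```bash
python3 -m pendant '[{"dx":-0.0217,"dy":-0.0153,"dz":0,"rx":0,"ry":0,"rz":0,"hand":0},{"dx":-0.0217,"dy":-0.0153,"dz":0,"rx":0,"ry":0,"rz":0,"hand":0},{"dx":-0.0217,"dy":-0.0153,"dz":0,"rx":0,"ry":0,"rz":0,"hand":0},{"dx":-0.0217,"dy":-0.0153,"dz":0,"rx":0,"ry":0,"rz":0,"hand":0},{"dx":-0.0217,"dy":-0.0153,"dz":0,"rx":0,"ry":0,"rz":0,"hand":0},{"dx":-0.0217,"dy":-0.0153,"dz":0,"rx":0,"ry":0,"rz":0,"hand":0},{"dx":-0.0217,"dy":-0.0153,"dz":0,"rx":0,"ry":0,"rz":0,"hand":0},{"dx":-0.0217,"dy":-0.0153,"dz":0,"rx":0,"ry":0,"rz":0,"hand":0},{"dx":-0.0217,"dy":-0.0153,"dz":0,"rx":0,"ry":0,"rz":0,"hand":0},{"dx":-0.0217,"dy":-0.0153,"dz":0,"rx":0,"ry":0,"rz":0,"hand":0}]' >/dev/null && python3 -m pendant '[{"dx":-0.0217,"dy":-0.0153,"dz":0,"rx":0,"ry":0,"rz":0,"hand":0},{"dx":-0.0217,"dy":-0.0153,"dz":0,"rx":0,"ry":0,"rz":0,"hand":0},{"dx":-0.0217,"dy":-0.0153,"dz":0,"rx":0,"ry":0,"rz":0,"hand":0},{"dx":-0.0217,"dy":-0.0153,"dz":0,"rx":0,"ry":0,"rz":0,"hand":0},{"dx":-0.0217,"dy":-0.0153,"dz":0,"rx":0,"ry":0,"rz":0,"hand":0},{"dx":-0.0217,"dy":-0.0153,"dz":0,"rx":0,"ry":0,"rz":0,"hand":0},{"dx":-0.0217,"dy":-0.0153,"dz":0,"rx":0,"ry":0,"rz":0,"hand":0},{"dx":-0.0217,"dy":-0.0153,"dz":0,"rx":0,"ry":0,"rz":0,"hand":0},{"dx":-0.0217,"dy":-0.0153,"dz":0,"rx":0,"ry":0,"rz":0,"hand":0},{"dx":-0.0217,"dy":-0.0153,"dz":0,"rx":0,"ry":0,"rz":0,"hand":0},{"dx":0,"dy":0,"dz":0,"rx":0,"ry":0,"rz":0,"hand":0}]' ; python3 rel.py; python3 -c "
from h import *
snap('wrist','w1.png')"
```

```text
clock: 2.18
position: [0.634, 0.18, 0.23]
ee_rot: [0.001, 0.04, 0.999, -0.001]
contact_force: [-0.4, 0.1, -0.8]
width: -0.0001
gripper_force: 0.0
b x 0.0651 y -0.0025 z 0.1885
a x 0.0651 y 0.0997 z 0.1885
c x 0.0652 y 0.2018 z 0.1885
d x 0.0656 y 0.3034 z 0.1885
t 2.1833 toolx [-0.9968  0.0798 -0.002 ] toolz [ 0.0018 -0.0026 -1.    ] F [-0.4409  0.0701 -0.7966] w -0.00010320152386497949
```

View pics/w1.png

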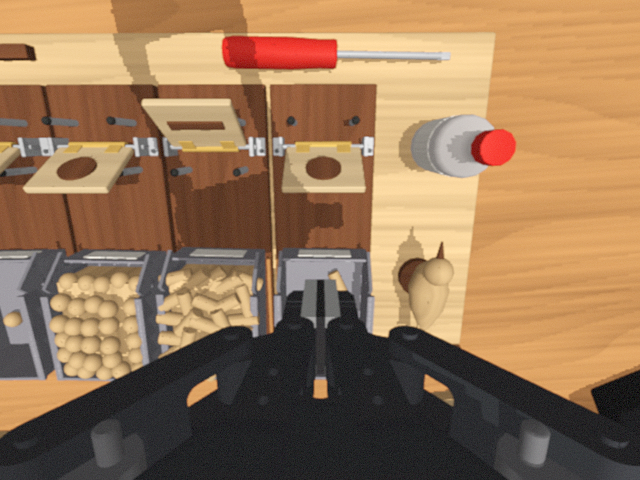

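Seen from the wrist, flag b spans columns 283–365 with ears at (284,147) and (368,147), and the fingertips are at (320,290). I'll check the hinge estimate by projecting it into this view.

```bash
python3 - <<'E'
from h import *
s=manip.get_state();im=manip.get_image('wrist')
w,x,y,z=s['ee_rot'];T=np.eye(4);T[:3,:3]=R.from_quat([x,y,z,w]).as_matrix();T[:3,3]=s['position']
C=np.linalg.inv(T@im['mount'])
print(im.keys())
for n,P in dict(bL=(.5721,.2292,.0433),bR=(.5664,.1458,.0433),aL=(.5648,.127,.0433),free_m=(.601,.1535,.094),free_p=(.6077,.2184,.094),tip=tuple(s['position'])).items():
    c=C@np.r_[P,1]; print(n,im['cx']+im['fx']*c[0]/-c[2],im['cy']-im['fy']*c[1]/-c[2])
E
```

```text
dict_keys(['frame', 'fx', 'fy', 'cx', 'cy', 'mount'])
bL 367.017480757411 147.61688760287478
bR 275.60953807467763 148.71501246976868
aL 254.98349300437252 148.60785241287078
free_m 282.25548832662037 193.3734794183606
free_p 363.6859316182777 195.24853285314012
tip 321.0089484548326 299.14964625876405
```

```bash
python3 -m pendant '[{"dx":0,"dy":0,"dz":0.0245,"rx":0,"ry":0,"rz":0,"hand":0},{"dx":0,"dy":0,"dz":0.0245,"rx":0,"ry":0,"rz":0,"hand":0},{"dx":0,"dy":0,"dz":0.0245,"rx":0,"ry":0,"rz":0,"hand":0},{"dx":0,"dy":0,"dz":0.0245,"rx":0,"ry":0,"rz":0,"hand":0},{"dx":0,"dy":0,"dz":0.0245,"rx":0,"ry":0,"rz":0,"hand":0},{"dx":0,"dy":0,"dz":0.0245,"rx":0,"ry":0,"rz":0,"hand":0},{"dx":0,"dy":0,"dz":0,"rx":0,"ry":0,"rz":0,"hand":0},{"dx":0,"dy":0,"dz":0,"rx":0,"ry":0,"rz":0,"hand":0}]'; python3 rel.py
```

```text
clock: 2.95
position: [0.6283, 0.1845, 0.0833]
ee_rot: [-0.002, 0.038, 0.999, -0.0]
contact_force: [1.9, 0.4, 1.0]
width: 0.0
gripper_force: 0.0
b x 0.0590 y 0.0016 z 0.0418
a x 0.0591 y 0.1038 z 0.0418
c x 0.0591 y 0.2059 z 0.0418
d x 0.0595 y 0.3074 z 0.0418
t 2.95 toolx [-0.9972  0.075   0.0039] toolz [-0.0039 -0.0003 -1.    ] F [1.8737 0.3914 1.0163] w 2.6259600924505222e-05
```

```bash
python3 -m pendant '[{"dx":0.005,"dy":0,"dz":0,"rx":0,"ry":0,"rz":0,"hand":0},{"dx":0.005,"dy":0,"dz":0,"rx":0,"ry":0,"rz":0,"hand":0},{"dx":0.005,"dy":0,"dz":0,"rx":0,"ry":0,"rz":0,"hand":0},{"dx":0.005,"dy":0,"dz":0,"rx":0,"ry":0,"rz":0,"hand":0},{"dx":0.005,"dy":0,"dz":0,"rx":0,"ry":0,"rz":0,"hand":0},{"dx":0.005,"dy":0,"dz":0,"rx":0,"ry":0,"rz":0,"hand":0},{"dx":0.005,"dy":0,"dz":0,"rx":0,"ry":0,"rz":0,"hand":0},{"dx":0.005,"dy":0,"dz":0,"rx":0,"ry":0,"rz":0,"hand":0},{"dx":0.005,"dy":0,"dz":0,"rx":0,"ry":0,"rz":0,"hand":0},{"dx":0.005,"dy":0,"dz":0,"rx":0,"ry":0,"rz":0,"hand":0},{"dx":0.005,"dy":0,"dz":0,"rx":0,"ry":0,"rz":0,"hand":0}]'; python3 -m pendant '[{"dx":0,"dy":0,"dz":0,"rx":0,"ry":0,"rz":0,"hand":0},{"dx":0,"dy":0,"dz":0,"rx":0,"ry":0,"rz":0,"hand":0},{"dx":0,"dy":0,"dz":0,"rx":0,"ry":0,"rz":0,"hand":0},{"dx":0,"dy":0,"dz":0,"rx":0,"ry":0,"rz":0,"hand":0}]'; python3 rel.py; python3 -c "
from h import *
im=snap('scene','s1.png')
a=cv2.imread('pics/s1.png')[130:350,180:420]; cv2.imwrite('pics/s1c.png',cv2.resize(a,None,fx=2.5,fy=2.5,interpolation=cv2.INTER_CUBIC))"
```

```text
clock: 3.87
position: [0.5748, 0.1881, 0.0842]
ee_rot: [-0.0, 0.038, 0.999, 0.0]
contact_force: [-0.7, 0.2, -1.1]
width: 0.0006
gripper_force: 0.0
clock: 4.2
position: [0.5758, 0.188, 0.0843]
ee_rot: [0.0, 0.038, 0.999, 0.0]
contact_force: [0.5, 1.0, 0.1]
width: -0.0003
gripper_force: 0.0
b x 0.0064 y 0.0010 z 0.0428
a x 0.0065 y 0.1032 z 0.0428
c x 0.0065 y 0.2053 z 0.0428
d x 0.0069 y 0.3069 z 0.0428
t 4.2 toolx [-0.9971  0.076  -0.0004] toolz [ 0.0004  0.0001 -1.    ] F [0.5354 0.98   0.1494] w -0.00034262589608628985
```

View pics/s1c.png

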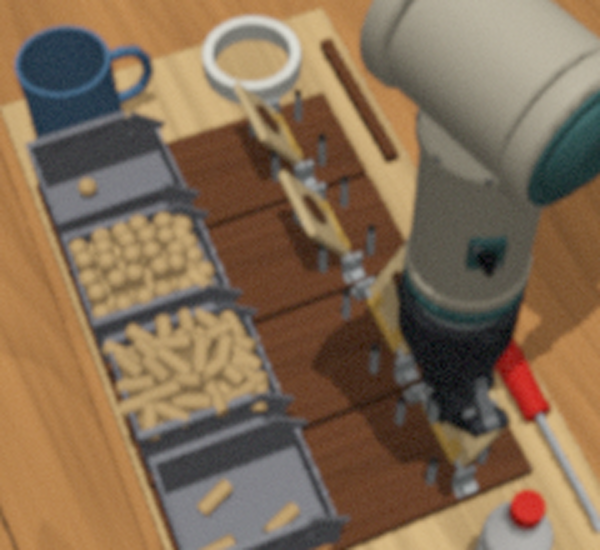

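The flag now lies beyond the finger, on the robot side at about (465,440) in the crop. I'll push 6 mm further to be sure, lift, then go to the front of a.

```bash
python3 -m pendant '[{"dx":0.003,"dy":0,"dz":0,"rx":0,"ry":0,"rz":0,"hand":0},{"dx":0.003,"dy":0,"dz":0,"rx":0,"ry":0,"rz":0,"hand":0},{"dx":0,"dy":0,"dz":0,"rx":0,"ry":0,"rz":0,"hand":0},{"dx":-0.005,"dy":0,"dz":-0.005,"rx":0,"ry":0,"rz":0,"hand":0},{"dx":0,"dy":0,"dz":-0.025,"rx":0,"ry":0,"rz":0,"hand":0},{"dx":0,"dy":0,"dz":-0.03,"rx":0,"ry":0,"rz":0,"hand":0},{"dx":0,"dy":0,"dz":-0.03,"rx":0,"ry":0,"rz":0,"hand":0},{"dx":0.017,"dy":-0.026,"dz":0,"rx":0,"ry":0,"rz":0,"hand":0},{"dx":0.017,"dy":-0.026,"dz":0,"rx":0,"ry":0,"rz":0,"hand":0},{"dx":0.017,"dy":-0.026,"dz":0,"rx":0,"ry":0,"rz":0,"hand":0},{"dx":0.016,"dy":-0.025,"dz":0,"rx":0,"ry":0,"rz":0,"hand":0},{"dx":0,"dy":0,"dz":0,"rx":0,"ry":0,"rz":0,"hand":0}]'; python3 -m pendant '[{"dx":0,"dy":0,"dz":0,"rx":0,"ry":0,"rz":0,"hand":0},{"dx":0,"dy":0,"dz":0,"rx":0,"ry":0,"rz":0,"hand":0}]' >/dev/null; python3 rel.py
```

```text
clock: 5.25
position: [0.4962, 0.0872, 0.1747]
ee_rot: [-0.001, 0.039, 0.999, -0.001]
contact_force: [-0.7, 0.3, -0.7]
width: 0.0001
gripper_force: 0.0
b x -0.0607 y -0.1018 z 0.1335
a x -0.0607 y 0.0004 z 0.1335
c x -0.0606 y 0.1025 z 0.1335
d x -0.0602 y 0.2040 z 0.1335
t 5.4167 toolx [-0.9971  0.0766 -0.0023] toolz [ 0.0024  0.0007 -1.    ] F [ 0.6877 -0.2626  0.2077] w -0.00011178317155426519
```

```bash
python3 -m pendant '[{"dx":0,"dy":0,"dz":0.023,"rx":0,"ry":0,"rz":0,"hand":0},{"dx":0,"dy":0,"dz":0.023,"rx":0,"ry":0,"rz":0,"hand":0},{"dx":0,"dy":0,"dz":0.023,"rx":0,"ry":0,"rz":0,"hand":0},{"dx":0,"dy":0,"dz":0.022,"rx":0,"ry":0,"rz":0,"hand":0},{"dx":0,"dy":0,"dz":0,"rx":0,"ry":0,"rz":0,"hand":0},{"dx":0,"dy":0,"dz":0,"rx":0,"ry":0,"rz":0,"hand":0}]'; python3 -m pendant '[{"dx":-0.005,"dy":0,"dz":0,"rx":0,"ry":0,"rz":0,"hand":0},{"dx":-0.005,"dy":0,"dz":0,"rx":0,"ry":0,"rz":0,"hand":0},{"dx":-0.005,"dy":0,"dz":0,"rx":0,"ry":0,"rz":0,"hand":0},{"dx":-0.005,"dy":0,"dz":0,"rx":0,"ry":0,"rz":0,"hand":0},{"dx":-0.005,"dy":0,"dz":0,"rx":0,"ry":0,"rz":0,"hand":0},{"dx":-0.005,"dy":0,"dz":0,"rx":0,"ry":0,"rz":0,"hand":0},{"dx":-0.005,"dy":0,"dz":0,"rx":0,"ry":0,"rz":0,"hand":0},{"dx":-0.005,"dy":0,"dz":0,"rx":0,"ry":0,"rz":0,"hand":0},{"dx":-0.005,"dy":0,"dz":0,"rx":0,"ry":0,"rz":0,"hand":0},{"dx":-0.005,"dy":0,"dz":0,"rx":0,"ry":0,"rz":0,"hand":0},{"dx":-0.005,"dy":0,"dz":0,"rx":0,"ry":0,"rz":0,"hand":0},{"dx":-0.005,"dy":0,"dz":0,"rx":0,"ry":0,"rz":0,"hand":0}]'; python3 -m pendant '[{"dx":0,"dy":0,"dz":0,"rx":0,"ry":0,"rz":0,"hand":0},{"dx":0,"dy":0,"dz":0,"rx":0,"ry":0,"rz":0,"hand":0},{"dx":0,"dy":0,"dz":0,"rx":0,"ry":0,"rz":0,"hand":0},{"dx":0.005,"dy":0,"dz":-0.005,"rx":0,"ry":0,"rz":0,"hand":0},{"dx":0,"dy":0,"dz":-0.025,"rx":0,"ry":0,"rz":0,"hand":0},{"dx":0,"dy":0,"dz":-0.03,"rx":0,"ry":0,"rz":0,"hand":0},{"dx":0,"dy":0,"dz":-0.03,"rx":0,"ry":0,"rz":0,"hand":0},{"dx":0,"dy":0,"dz":0,"rx":0,"ry":0,"rz":0,"hand":0}]'; python3 rel.py
```

```text
clock: 5.92
position: [0.5, 0.0912, 0.0825]
ee_rot: [-0.001, 0.038, 0.999, 0.0]
contact_force: [0.2, -0.4, 0.3]
width: -0.0004
gripper_force: 0.0
clock: 6.92
position: [0.5601, 0.0859, 0.0832]
ee_rot: [-0.0, 0.038, 0.999, 0.0]
contact_force: [0.0, 0.8, 0.0]
width: 0.0002
gripper_force: 0.0
clock: 7.58
position: [0.5578, 0.0866, 0.1798]
ee_rot: [0.006, 0.038, 0.999, 0.0]
contact_force: [1.3, 0.7, 1.7]
width: -0.0003
gripper_force: 0.0
b x -0.0037 y -0.1015 z 0.1383
a x -0.0037 y 0.0007 z 0.1383
c x -0.0037 y 0.1028 z 0.1383
d x -0.0033 y 0.2044 z 0.1383
t 7.5833 toolx [-0.9971  0.0757 -0.0116] toolz [ 0.0117  0.0005 -0.9999] F [1.3036 0.7058 1.726 ] w -0.0002978802932851879
```

```bash
python3 -m pendant '[{"dx":-0.008,"dy":-0.0255,"dz":0,"rx":0,"ry":0,"rz":0,"hand":0},{"dx":-0.008,"dy":-0.0255,"dz":0,"rx":0,"ry":0,"rz":0,"hand":0},{"dx":-0.008,"dy":-0.0255,"dz":0,"rx":0,"ry":0,"rz":0,"hand":0},{"dx":-0.008,"dy":-0.0255,"dz":0,"rx":0,"ry":0,"rz":0,"hand":0},{"dx":-0.008,"dy":-0.0255,"dz":0,"rx":0,"ry":0,"rz":0,"hand":0},{"dx":-0.008,"dy":-0.0255,"dz":0,"rx":0,"ry":0,"rz":0,"hand":0},{"dx":-0.008,"dy":-0.0255,"dz":0,"rx":0,"ry":0,"rz":0,"hand":0},{"dx":-0.008,"dy":-0.0255,"dz":0,"rx":0,"ry":0,"rz":0,"hand":0},{"dx":0,"dy":0,"dz":0,"rx":0,"ry":0,"rz":0,"hand":0},{"dx":0,"dy":0,"dz":0,"rx":0,"ry":0,"rz":0,"hand":0},{"dx":0,"dy":0,"dz":0,"rx":0,"ry":0,"rz":0,"hand":0}]'; python3 rel.py
```

```text
clock: 8.5
position: [0.6021, -0.1213, 0.1731]
ee_rot: [-0.001, 0.038, 0.999, 0.001]
contact_force: [-0.1, 0.3, -0.4]
width: -0.0
gripper_force: 0.0
b x 0.0564 y -0.3054 z 0.1316
a x 0.0565 y -0.2032 z 0.1316
c x 0.0565 y -0.1011 z 0.1316
d x 0.0569 y 0.0005 z 0.1316
t 8.5 toolx [-0.9971  0.0764  0.0011] toolz [-0.0011  0.0012 -1.    ] F [-0.1372  0.2536 -0.3874] w -2.6929856586571055e-05
```

```bash
python3 -m pendant '[{"dx":-0.005,"dy":0,"dz":0,"rx":0,"ry":0,"rz":0,"hand":0},{"dx":0,"dy":0,"dz":0.0225,"rx":0,"ry":0,"rz":0,"hand":0},{"dx":0,"dy":0,"dz":0.0225,"rx":0,"ry":0,"rz":0,"hand":0},{"dx":0,"dy":0,"dz":0.0225,"rx":0,"ry":0,"rz":0,"hand":0},{"dx":0,"dy":0,"dz":0.0225,"rx":0,"ry":0,"rz":0,"hand":0},{"dx":0,"dy":0,"dz":0,"rx":0,"ry":0,"rz":0,"hand":0},{"dx":0,"dy":0,"dz":0,"rx":0,"ry":0,"rz":0,"hand":0}]'; python3 -m pendant '[{"dx":0.005,"dy":0,"dz":0,"rx":0,"ry":0,"rz":0,"hand":0},{"dx":0.005,"dy":0,"dz":0,"rx":0,"ry":0,"rz":0,"hand":0},{"dx":0.005,"dy":0,"dz":0,"rx":0,"ry":0,"rz":0,"hand":0},{"dx":0.005,"dy":0,"dz":0,"rx":0,"ry":0,"rz":0,"hand":0},{"dx":0.005,"dy":0,"dz":0,"rx":0,"ry":0,"rz":0,"hand":0},{"dx":0.005,"dy":0,"dz":0,"rx":0,"ry":0,"rz":0,"hand":0},{"dx":0.005,"dy":0,"dz":0,"rx":0,"ry":0,"rz":0,"hand":0},{"dx":0.005,"dy":0,"dz":0,"rx":0,"ry":0,"rz":0,"hand":0},{"dx":0.005,"dy":0,"dz":0,"rx":0,"ry":0,"rz":0,"hand":0},{"dx":0.005,"dy":0,"dz":0,"rx":0,"ry":0,"rz":0,"hand":0},{"dx":0.005,"dy":0,"dz":0,"rx":0,"ry":0,"rz":0,"hand":0},{"dx":0.005,"dy":0,"dz":0,"rx":0,"ry":0,"rz":0,"hand":0}]'; python3 -m pendant '[{"dx":0,"dy":0,"dz":0,"rx":0,"ry":0,"rz":0,"hand":0},{"dx":0,"dy":0,"dz":0,"rx":0,"ry":0,"rz":0,"hand":0},{"dx":0,"dy":0,"dz":0,"rx":0,"ry":0,"rz":0,"hand":0},{"dx":-0.005,"dy":0,"dz":-0.005,"rx":0,"ry":0,"rz":0,"hand":0},{"dx":0,"dy":0,"dz":-0.025,"rx":0,"ry":0,"rz":0,"hand":0},{"dx":0,"dy":0,"dz":-0.03,"rx":0,"ry":0,"rz":0,"hand":0},{"dx":0,"dy":0,"dz":-0.03,"rx":0,"ry":0,"rz":0,"hand":0},{"dx":0,"dy":0,"dz":-0.03,"rx":0,"ry":0,"rz":0,"hand":0},{"dx":0.025,"dy":0,"dz":-0.005,"rx":0,"ry":0,"rz":0,"hand":0},{"dx":0.03,"dy":0,"dz":0,"rx":0,"ry":0,"rz":0,"hand":0},{"dx":0.03,"dy":0,"dz":0,"rx":0,"ry":0,"rz":0,"hand":0},{"dx":0.03,"dy":0,"dz":0,"rx":0,"ry":0,"rz":0,"hand":0}]';python3 -m pendant '[{"dx":0.03,"dy":0,"dz":0,"rx":0,"ry":0,"rz":0,"hand":0},{"dx":0.03,"dy":0,"dz":0,"rx":0,"ry":0,"rz":0,"hand":0},{"dx":0.03,"dy":0,"dz":0,"rx":0,"ry":0,"rz":0,"hand":0},{"dx":0,"dy":0,"dz":0,"rx":0,"ry":0,"rz":0,"hand":0},{"dx":0,"dy":0,"dz":0,"rx":0,"ry":0,"rz":0,"hand":0},{"dx":0,"dy":0,"dz":0,"rx":0,"ry":0,"rz":0,"hand":0}]'; python3 -c "
from h import *
snap('top','t2.png')
a=cv2.imread('pics/t2.png')[130:310,155:465]; cv2.imwrite('pics/t2c.png',cv2.resize(a,None,fx=2.5,fy=2.5,interpolation=cv2.INTER_CUBIC))"
```

```text
clock: 9.08
position: [0.6072, -0.121, 0.0825]
ee_rot: [-0.001, 0.037, 0.999, 0.001]
contact_force: [-0.3, 0.5, 0.0]
width: -0.0001
gripper_force: 0.0
clock: 10.08
position: [0.5475, -0.1177, 0.0832]
ee_rot: [-0.0, 0.038, 0.999, 0.0]
contact_force: [0.4, 0.4, 0.2]
width: -0.0002
gripper_force: 0.0
clock: 11.08
position: [0.438, -0.1094, 0.2089]
ee_rot: [0.001, 0.038, 0.999, -0.0]
contact_force: [-0.1, -0.2, -0.2]
width: 0.0
gripper_force: 0.0
clock: 11.58
position: [0.3499, -0.1031, 0.2091]
ee_rot: [0.001, 0.038, 0.999, -0.0]
contact_force: [-0.5, -0.6, 0.9]
width: -0.0001
gripper_force: 0.0
```

View pics/t2c.png

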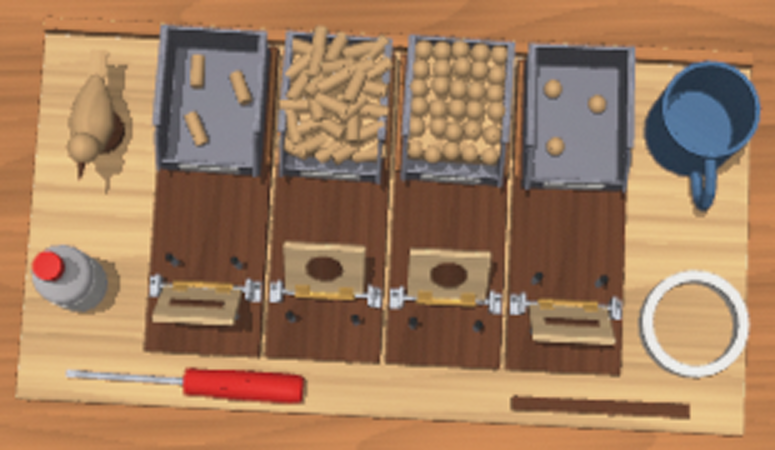

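The final top view shows bars up on b (197,302) and d (572,322), and discs up on a (325,270) and c (449,275). Nothing else has moved.

```bash
python3 -c "
from rig import manip
print(manip.sign_off())"
```

```text
the job is handed in; nothing more can be done
None
```

All four flags are set and the job is handed in: a and c lean back disc up, b and d lean forward bar up, and the final top view shows nothing else moved (robot clock about 12 s).

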